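Close a casting mould: drop the cover plate over its studs and latch it

TASK

Close the mould for the next casting: set the loose aluminium cover plate on the mould block in the fixture so that both studs come up through its corner holes and it lies flat on the block, then swing both latches fully over it and let go. The block may have been left anywhere in its travel across the fixture, so slide the plate over the stud tops until you feel its holes sink over them and lower it home; do not ram it or let it fall, and leave the other things on the bench where they are.

Things in the scene. Friction and masses are not known exactly. Their poses are not given: they have to be found in the camera images.
- fixture: Fixed moulding fixture: dark steel bed 160 (x) x 230 (y) x 12 mm; at each y end an aluminium cheek, 116 x 30 mm, at 73 to 103 mm from the middle, top at z = 40 mm (screw heads 45 mm). Origin: centre of the bed's underside, z up. Between the cheeks lies a grey mould block, 90 (x) x 142 (y) mm, top face at z = 42 mm, which slides stiffly along x (it needs over 60 N).
- fixture_mid (a point): Where the middle of the block's top face is when the block is central: 42 mm above the fixture's origin, same axes. The block is square to the fixture and central in y, but stands anywhere from -18 to +18 mm along x; that shift differs each time and is NOT reported (the gaps to the 10 mm high stop bars at the x ends show it).
- fixture_studs (a point): Height of the stud tops with the block central: 20 mm above fixture_mid, same axes. Two steel studs, 12 mm diameter, 20 mm tall, tops chamfered 2 mm, stand on the block at (+20, +46) and (-20, -46) mm (x, y) from the block's middle and shift with it.
- cover: Loose aluminium plate, 120 (x) x 140 (y) x 10 mm, about 0.4 to 0.7 kg. Origin: centre of its underside, z up. Round 16 mm through holes at (+20, +46) and (-20, -46) mm fit over the studs; it goes on with its y along the fixture's y, either way round. Two smaller holes beside the handle are only for pouring and venting. Seated, its underside is at the block's top face.
- cover_handle (a point): Centre of the cover's black bridge handle, 42 mm above the cover's underside, axes as the cover: a bar along y over the plate's middle, 12 mm wide (x), 92 mm long (y), 16 mm tall (z), on two posts at y = +-37 mm; 24 mm clear space under the bar.
- latch_left (a joint): Swing latch on the cheek at the fixture's +y end: flat steel arm on an upright pivot; rad, 0 = open, 1.7 = stop, starts at 0 to 0.3. Open, its knob lies to the fixture's +x of the pivot; closing swings it outward, anticlockwise from above, until it stands 45 mm beyond the pivot in +y and the nose lies over the seated cover's edge. 1 to 2 N at the knob turns it; it stays where left.
- latch_right (a joint): The same latch at the fixture's -y end, turned half round: open, its knob lies to the fixture's -x of the pivot; closing swings it outward to -y, also anticlockwise from above; rad, 0 = open, 1.7 = stop, starts at 0 to 0.3.
- latch_left_knob (a point): Point on the axis of the left latch's round upright black knob, 18 mm diameter, 45 mm from the pivot: the knob reaches from 16 mm below this point (top of the steel arm) to 15 mm above it (95 mm in the fixture's frame, well above the stud tops).
- latch_right_knob (a point): The same point of the right latch's knob.
- latch_left_pivot (a point): On the left latch's pivot axis, at the arm's underside; (0, +92, 54) mm in the fixture's frame. The arm is 16 mm wide and 10 mm thick; its nose ends 32 mm from the pivot, and passes 2 mm above the seated cover.
- latch_right_pivot (a point): The same for the right latch: (0, -92, 54) mm in the fixture's frame.
- syringe: Bystander: clear syringe with blue plunger lying on the bench, 128 mm long; leave it.
- g_clamp: Bystander: blue G-clamp lying flat, 106 mm; leave it.
- bottle_oil: Bystander: small pale bottle with a white cap, 50 mm across, 115 mm tall; leave it.

How it is judged:
On the way:
1. the cover lies flat on the mould block with both studs through its holes, both latches still clear of it (z of cover in the frame of fixture between 0.039 and 0.0445 m and angle between cover's own z axis and vertical below 0.03 rad and x of cover in the frame of fixture between -0.023 and 0.023 m and y of cover in the frame of fixture between -0.005 and 0.005 m and angle between the y axis of cover and the y axis of fixture, either way round below 0.06 rad and value of joint each of latch_left, latch_right below 1 rad), for 0.2 s.
At the end, for the whole second after the job is handed in: The cover lies flat on the block, studs through its holes: underside within 2.5 mm of the block face, tilt under 0.03 rad, square to the fixture within 0.06 rad, central within 5 mm in its y and 23 mm in its x; both latches swung over it to 1.5 rad or more, all released and at rest (z of cover in the frame of fixture between 0.039 and 0.0445 m and angle between cover's own z axis and vertical below 0.03 rad and x of cover in the frame of fixture between -0.023 and 0.023 m and y of cover in the frame of fixture between -0.005 and 0.005 m and angle between the y axis of cover and the y axis of fixture, either way round below 0.06 rad and value of joint each of latch_left, latch_right above 1.5 rad and linear speed of cover below 0.02 m/s); the robot touches nothing.
It fails at once if the cover is rammed or dropped onto the fixture (over 60 N) (contact force between cover and fixture above 60 N).
It fails at once if the syringe is pushed more than 40 mm away (distance of syringe from where it was at the start of the episode above 0.04 m).
It fails at once if the G-clamp is pushed more than 40 mm away (distance of g_clamp from where it was at the start of the episode above 0.04 m).
It fails at once if the small bottle is pushed more than 40 mm away (distance of bottle_oil from where it was at the start of the episode above 0.04 m).
It also fails if it takes over 72 s, if anything falls off the work surface, if the arm or the gripper's body presses on something with over 40 N, if the wrist force passes 120 N, or if a joint passes its speed limit or range.

ROBOT

A 6-joint arm with a two-finger parallel gripper is mounted at the origin on a cart in front of the work surface, level with it; the furniture and walls round the work are solid. World frame = base frame: x ahead of the robot, y to its left, z up, the work surface at z = 0. Lengths are in m, angles in rad, forces in N, time in s.
With the tool pointing down it reaches from about 0.35 to 0.875 m from the base axis. Payload 4.2 kg.
Tool frame: the origin (TCP) lies on the centre line of the jaws, within the pads' length; the fingertips stand 14 mm ahead of it and the grasp point (between the pads) lies 5 mm behind it; z points along the fingers, y is the direction in which the jaws open and shut (so a half turn about z gives the same grasp; the last joint's range is limited). The gripper opens to 87 mm and grips with 3 to 60 N. Pads are 19 mm wide; open, the fingers measure 117 mm over their backs; the gripper's body (75 mm by 190 mm) begins 51 mm behind the grasp point.
Start: joints at [0.259, 0.385, 0.008, 0, -1.194, -0.259], TCP at [0.625, 0, 0.237] pointing down, gripper open.
Joint ranges: [-3.14, 3.14], [-1.21, 2.06], [-1.07, 1.41], [-3.16, 2.05], [-2.99, -0.16], [-3.1, 3.1]. Speed limits (rad/s): [2.79, 2.79, 3.14, 3.14, 3.14, 3.14].

INTERFACE

Orientations are given as a unit quaternion [x, y, z, w].
In Python, from workcell import r gives the robot as it stands.
- The arm moves only by the tool servo_tool, never from a script. Its argument "increments" is a list of rows, each an object with "offset": the shift along the tool's x, y, z in cm, a list of three; "rotation": the turn, a rotation vector about the tool's x, y, z in rad, a list of three. In form: [{"offset": [dx, dy, dz], "rotation": [wx, wy, wz]}, ...]. A call has 1 to 12 rows; each row shifts and turns the commanded pose from where the row before left it, along the tool's axes as they then stand; what a row does not reach is not made up. A row lasts 1/8 s, in which the tool goes at most 62.5 mm and 10.7 degrees, less where a joint would pass 70% of its speed; a pose out of reach is approached as far as the arm can. A call is refused whole if a number of a shift passes 6.25 or a number of a turn 0.188, either way. A call with a gripper value outside its range is refused whole. "jaw" is the finger opening in cm, from 0 to 8.7, set as the call begins (left out, the last holds). The fingers move at their own pace and stop on an object; "force" is the grip in N (left out, the last holds). Time passes only in rows, so rows that do not move let the fingers close. It gives the time, the measured TCP pose, the force and the opening at its end, in the units of the state.
- r.sense(): the state, without advancing time (a new reading comes with each control period).
- r.grab_frame(name): name is "scene" or "side" or "wrist"; returns (picture, depth): 480x640x3 uint8, red, green, blue; 480x640 float32, m along the optical axis (not along the pixel's ray), 0 where there is no reading.
- r.get_calibration(name): a dict with "K" (3x3 intrinsics, pixels), "origin" and "attitude" of the camera in the world; the wrist camera has in their place "mount" (4x4, takes a point from camera to tool coordinates, whose origin is the TCP and whose axes are the flange's). Camera axes: x right, y down, z forward; pixel columns grow to the right and rows downward; lengths in m; the calibration is good to about 2 mm. A picture is of the moment at which its call begins: read the wrist's pose just before it. get_calibration takes no time and is no camera call.
- r.sign_off(): hands the job in, once; it reports no verdict.
Trained networks look in the newest picture that a camera, given by its name, has taken for a name from the list of things; names that differ only in an ending like _2 or _b are one class to them, and where a whole thing is asked for, a point or a joint stands for the part that bears it (a point fixed in the world has none). Each returns a list of dicts, best first, with "conf" (0 to 1); they miss things now and then, are a little off and sometimes report something else, mostly with a low value. They report only what shows in the picture. A call takes as long as a camera call.
- r.spot_in(name, camera): "at" ([x, y, z] in m, in world coordinates, good to about 4 mm: the middle of the surface that is visible of it).
- r.outline_of(name, camera): "pixels" (480x640 bool, what is visible of it).
- r.place_of(name, camera): "at" ([x, y, z] in m, in world coordinates, good to about 4 mm: a listed point, or the origin of a listed thing).
The state is a dict: "time": time; "joint_positions": joint angles; "dq": joint speeds; "joint_efforts": joint torques, N m; "position": TCP position; "tcp_rot": TCP orientation; "contact_force": force on the tool from outside, world axes, zero at the start; "wrist_torque": the same for the moment, N m; "grip_width": finger opening in m.
Only numpy, scipy, OpenCV 4.12 (cv2) and the standard library are available. Lean on these libraries where they do the work, as an engineer would, in place of code of your own. Each camera call takes 0.05 s, during which the arm holds its last target.

## Working session

There is one attempt and no reset: what is moved stays moved. The work goes in short steps, Python scripts to look and compute and a tool call to move; the robot and the scene stay as the last step left them, time stands still between calls to the robot, and variables do not carry over. Pictures are saved under pics/ and viewed, and the job is handed in when it is done.

Besides the shell and the picture viewer there is one more tool, called after "Call:" as name([rows], argument=value, ...), one row to a line, values as JSON. servo_tool: Moves the arm, as the interface text tells. Its arguments: {"type":"object","properties":{"increments":{"type":"array"},"jaw":{"type":"number"},"force":{"type":"number"}},"required":["increments"]}

```bash
ls; mkdir -p pics; cat > h.py <<'E'
import numpy as np, cv2
from workcell import r
def save(name,fn):
    im,d=r.grab_frame(name); cv2.imwrite('pics/'+fn,im[:,:,::-1]); return im,d
E
python3 - <<'E'
from h import *
print(r.sense())
for c in ['scene','side','wrist']:
    save(c,c+'0.png')
    print(c,r.get_calibration(c))
for c in ['scene','side']:
  for n in ['fixture','fixture_mid','cover','cover_handle','latch_left_knob','latch_right_knob','latch_left_pivot','latch_right_pivot','syringe','g_clamp','bottle_oil']:
    try: print(c,n,[(np.round(o['at'],4).tolist(),round(o['conf'],2)) for o in r.place_of(n,c)[:3]])
    except Exception as e: print(c,n,e)
E
```

```text
pics
{'time': 0.0, 'joint_positions': array([ 2.58607493e-01,  3.85564529e-01,  6.61395455e-03, -4.83340457e-04,
       -1.19399969e+00, -2.58601301e-01]), 'dq': array([-0.00034301,  0.00013245, -0.0007319 , -0.00043914,  0.00148413,
        0.00107642]), 'joint_efforts': array([ 5.69075401e-04, -3.90661991e+01,  1.87403029e+01,  4.22001421e+00,
        1.09914420e-02, -1.81494070e-04]), 'position': array([6.24424200e-01, 1.89630506e-05, 2.35452438e-01]), 'tcp_rot': array([-0.70704549,  0.70716721,  0.00073563, -0.00081803]), 'contact_force': array([-0.52547362, -0.00623276,  0.9472845 ]), 'wrist_torque': array([-0.03497537,  0.07578852,  0.05692768]), 'grip_width': 0.08725142381774631}
scene {'K': array([[530.85415149,   0.        , 325.30686603],
       [  0.        , 530.85415149, 243.21616371],
       [  0.        ,   0.        ,   1.        ]]), 'origin': array([-0.27396497, -0.78320154,  0.60998872]), 'attitude': array([ 0.78557872, -0.33268474,  0.20777172, -0.47855809])}
side {'K': array([[561.7343435 ,   0.        , 311.83799752],
       [  0.        , 561.7343435 , 242.1035
[... 1317 characters left out ...]
 0.0806], 0.55)]
side fixture [([0.4591, -0.15, -0.0011], 0.85), ([0.4695, -0.0578, 0.0508], 0.52)]
side fixture_mid [([0.4565, -0.1435, 0.0395], 0.69)]
side cover [([0.5045, -0.3996, -0.0023], 0.55), ([0.6359, 0.2995, -0.0009], 0.47)]
side cover_handle [([0.5058, -0.3989, 0.0399], 0.65)]
side latch_left_knob [([0.5094, -0.0588, 0.0785], 0.86)]
side latch_right_knob [([0.4075, -0.2414, 0.0768], 0.7)]
side latch_left_pivot [([0.4696, -0.0579, 0.0491], 0.55)]
side latch_right_pivot [([0.4523, -0.2343, 0.0527], 0.7)]
side syringe [([0.3699, 0.1197, -0.0016], 0.66), ([0.6288, 0.1072, 0.0003], 0.63)]
side g_clamp [([0.6386, 0.301, -0.0026], 0.71)]
side bottle_oil [([0.6277, 0.1087, 0.003], 0.86)]
```

View pics/scene0.png

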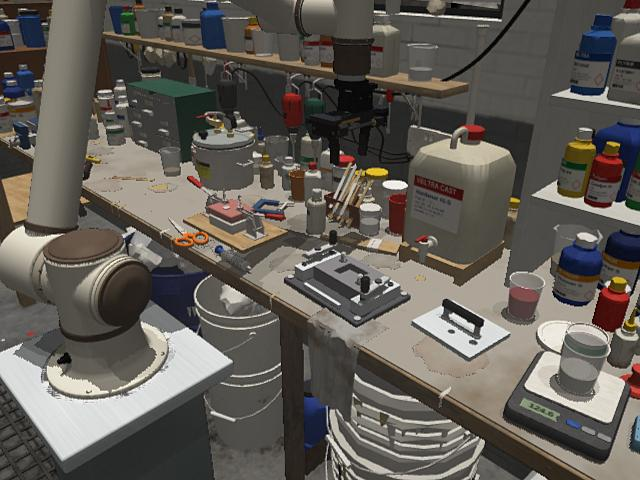

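View pics/side0.png

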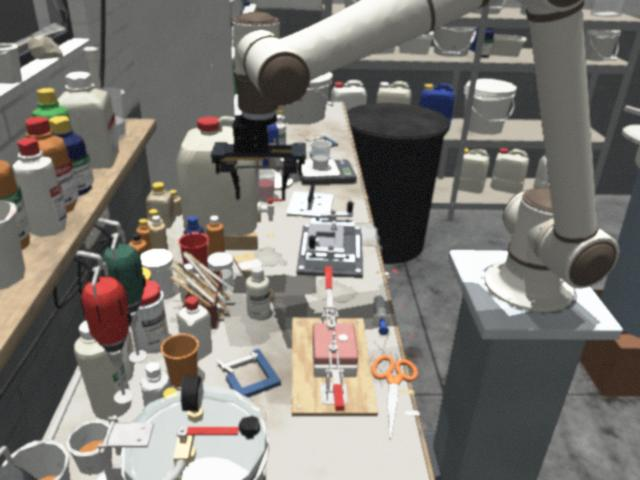

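View pics/wrist0.png

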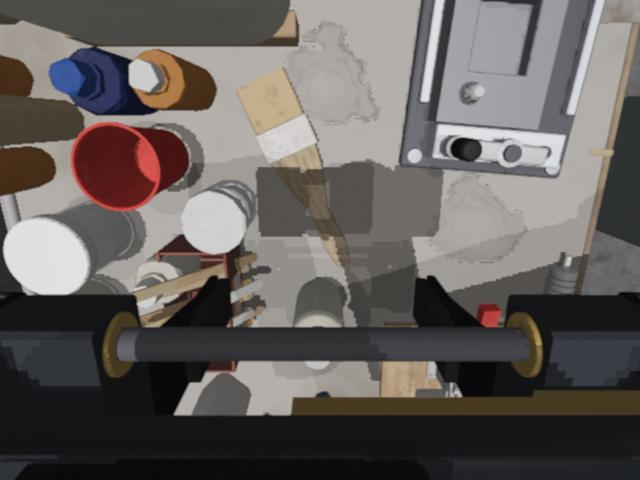

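Call:
servo_tool([
  {"offset":[4,3,-1.3],"rotation":[0,0,0]},
  {"offset":[4,3,-1.3],"rotation":[0,0,0]},
  {"offset":[4,3,-1.3],"rotation":[0,0,0]},
  {"offset":[4,3,-1.3],"rotation":[0,0,0]},
  {"offset":[4,3,-1.3],"rotation":[0,0,0]},
  {"offset":[0,0,0],"rotation":[0,0,0]},
  {"offset":[0,0,0],"rotation":[0,0,0]},
])

```text
time: 2.12
position: [0.475, -0.1999, 0.3015]
tcp_rot: [-0.707, 0.707, -0.0, 0.0]
contact_force: [0.2, 0.0, 0.3]
grip_width: 0.0869
```

```bash
python3 - <<'E'
from h import *
s=r.sense(); print(s['position'],s['tcp_rot'],s['time'],s['contact_force'])
im,d=save('wrist','w1.png'); np.savez('w1.npz',im=im,d=d,p=s['position'],q=s['tcp_rot'])
for n in ['fixture','fixture_mid','fixture_studs','latch_left_knob','latch_right_knob','latch_left_pivot','latch_right_pivot','cover']:
    print(n,[(np.round(o['at'],4).tolist(),round(o['conf'],2)) for o in r.place_of(n,'wrist')[:3]])
E
```

```text
[ 0.47500413 -0.19988628  0.30149925] [-7.06934797e-01  7.07278680e-01 -1.24747270e-05  2.47829040e-04] 2.125 [0.22864042 0.04562567 0.27420664]
fixture [([0.4659, -0.1446, -0.0027], 0.68)]
fixture_mid [([0.4557, -0.1469, 0.0441], 0.58)]
fixture_studs [([0.4587, -0.1466, 0.0613], 0.65), ([0.6264, 0.11, 0.0027], 0.5)]
latch_left_knob [([0.5118, -0.0545, 0.0863], 0.56)]
latch_right_knob [([0.4048, -0.2408, 0.0754], 0.82)]
latch_left_pivot [([0.4624, -0.0559, 0.0537], 0.9)]
latch_right_pivot [([0.4494, -0.2379, 0.053], 0.97), ([0.5094, -0.3962, -0.0011], 0.47)]
cover [([0.5072, -0.3943, -0.0003], 0.65)]
```

View pics/w1.png

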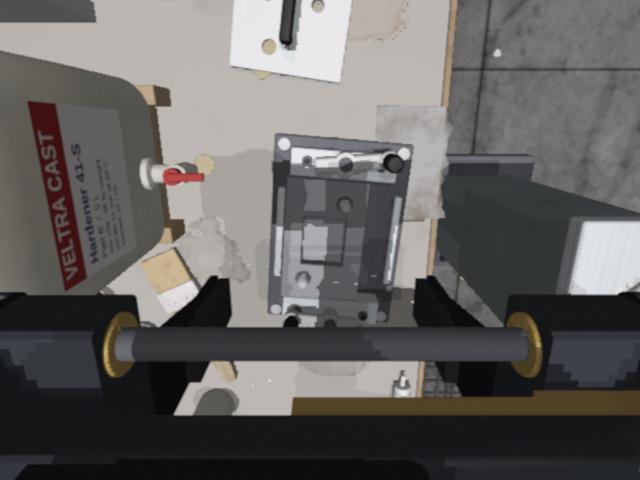

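```bash
cat >> h.py <<'E'
from scipy.spatial.transform import Rotation as R
def wcloud(d,p,q):
    c=r.get_calibration('wrist');K=c['K'];M=c['mount'];T=np.eye(4);T[:3,:3]=R.from_quat(q).as_matrix();T[:3,3]=p
    T=T@M
    v,u=np.mgrid[:480,:640]
    P=np.stack([(u-K[0,2])/K[0,0]*d,(v-K[1,2])/K[1,1]*d,d],-1)
    return P@T[:3,:3].T+T[:3,3],T,K
def atz(u,v,z,T,K):
    ray=T[:3,:3]@np.array([(u-K[0,2])/K[0,0],(v-K[1,2])/K[1,1],1]); return T[:3,3]+ray*(z-T[2,3])/ray[2]
E
python3 - <<'E'
from h import *
f=np.load('w1.npz');im=f['im'];P,T,K=wcloud(f['d'],f['p'],f['q'])
ok=f['d']>0
crop=im[120:330,260:430];cv2.imwrite('pics/w1c.png',cv2.resize(crop,None,fx=3.5,fy=2.8,interpolation=3)[:,:,::-1])
Z=P[...,2];X=P[...,0];Y=P[...,1]
# stud tops
m=ok&(Z>0.055)&(Z<0.068)&(X>.39)&(X<.53)&(Y>-.22)&(Y<-.08)
n,l,st,ce=cv2.connectedComponentsWithStats(m.astype(np.uint8))
for i in range(1,n):
    if st[i,4]>15: print('stud',st[i],ce[i],P[l==i].mean(0),(P[l==i].max(0)+P[l==i].min(0))/2)
m=ok&(Z>0.036)&(Z<0.046)&(X>.36)&(X<.56)&(Y>-.30)&(Y<-.02)
n,l,st,ce=cv2.connectedComponentsWithStats(m.astype(np.uint8))
for i in range(1,n):
    if st[i,4]>60: print('blk',st[i,4],P[l==i].min(0),P[l==i].max(0),cv2.minAreaRect(P[l==i][:,:2].astype(np.float32)*1000))
# cover plate in view
m=ok&(Z>0.005)&(Z<0.016)&(X>.40)&(X<.60)&(Y>-.5)&(Y<-.30)
print('cov',m.sum(),cv2.minAreaRect(P[m][:,:2].astype(np.float32)*1000))
# jug
m=ok&(Z>0.05)&(X>.56)&(Y<-.05)
for z0 in np.arange(.02,.35,.04):
    mm=ok&(Z>z0)&(Z<z0+.04)&(X>.54)&(Y<-.05); 
    if mm.sum()>20: print('tall',round(z0,2),mm.sum(),P[mm].min(0),P[mm].max(0))
E
```

```text
stud [339 201  12  13 106] [344.69811321 207.04716981] [ 0.45144996 -0.192677    0.0622327 ] [ 0.45147288 -0.19178154  0.06012442]
stud [297 278  10  11  96] [301.52083333 283.08333333] [ 0.49869601 -0.10482377  0.06206771] [ 0.49881679 -0.10394142  0.06069674]
blk 1484 [ 0.39552169 -0.25335947  0.03628   ] [ 0.51038615 -0.21561547  0.04599372] ((452.5965576171875, -233.9639892578125), (30.232929229736328, 115.83499145507812), 85.35359954833984)
blk 8671 [ 0.40871312 -0.22200567  0.03601422] [ 0.52478302 -0.03960065  0.04599564] ((462.369140625, -130.6488037109375), (174.19908142089844, 117.9977798461914), 85.44820404052734)
cov 7601 ((510.7890319824219, -368.2890625), (79.90447998046875, 120.49137878417969), 81.85826110839844)
tall 0.02 2567 [ 0.60904126 -0.39650418  0.02000812] [ 0.80302148 -0.09235926  0.05998848]
tall 0.06 3976 [ 0.60526599 -0.38606048  0.06000363] [ 0.7701766  -0.09414821  0.09999473]
tall 0.1 4696 [ 0.58477269 -0.3217823   0.10002309] [ 0.673039   -0.14455101  0.13998187]
tall 0.14 6513 [ 0.64541094 -0.32221112  0.1400115 ] [ 0.67296341 -0.14426869  0.17999704]
tall 0.18 9652 [ 0.64519569 -0.32222258  0.18000133] [ 0.67288519 -0.14979642  0.21999987]
tall 0.22 9704 [ 0.64549738 -0.31144737  0.22000274] [ 0.65762332 -0.16944768  0.25923175]
tall 0.34 1639 [ 0.54000539 -0.23989255  0.3590951 ] [ 0.56055851 -0.23690598  0.3799936 ]
```

View pics/w1c.png

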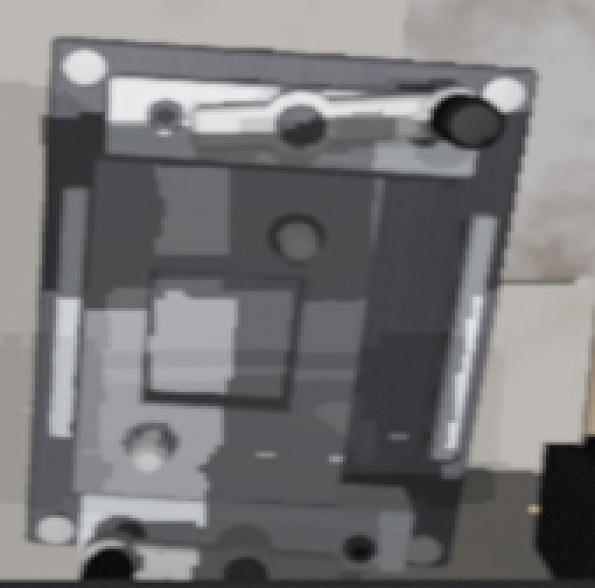

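Call:
servo_tool([
  {"offset":[5,-0.7,1],"rotation":[0,0,0]},
  {"offset":[5,-0.7,1],"rotation":[0,0,0]},
  {"offset":[5,-0.7,1],"rotation":[0,0,0]},
  {"offset":[5,-0.7,1],"rotation":[0,0,0]},
  {"offset":[0,0,0],"rotation":[0,0,0.14]},
  {"offset":[0,0,0],"rotation":[0,0,0]},
  {"offset":[0,0,0],"rotation":[0,0,0]},
])

```text
time: 3.45
position: [0.5032, -0.3996, 0.2619]
tcp_rot: [-0.657, 0.754, -0.0, 0.0]
contact_force: [0.7, 0.1, 0.2]
grip_width: 0.0869
```

```bash
python3 - <<'E'
from h import *
s=r.sense(); print(s['position'],s['tcp_rot'],s['time'],s['contact_force'])
im,d=save('wrist','w2.png'); np.savez('w2.npz',im=im,d=d,p=s['position'],q=s['tcp_rot'])
for n in ['cover','cover_handle']:
    print(n,[(np.round(o['at'],4).tolist(),round(o['conf'],2)) for o in r.place_of(n,'wrist')[:3]])
P,T,K=wcloud(d,s['position'],s['tcp_rot']);X,Y,Z=P[...,0],P[...,1],P[...,2];ok=d>0
m=ok&(Z>0.005)&(Z<0.016)&(X>.40)&(X<.60)&(Y>-.52)&(Y<-.30)
n,l,st,ce=cv2.connectedComponentsWithStats(m.astype(np.uint8)); i=1+np.argmax(st[1:,4]); m=l==i
print('cov',m.sum(),np.median(Z[m]),cv2.minAreaRect(P[m][:,:2].astype(np.float32)*1000))
m=ok&(Z>0.044)&(Z<0.056)&(X>.42)&(X<.58)&(Y>-.5)&(Y<-.30)
print('han',m.sum(),np.median(Z[m]),cv2.minAreaRect(P[m][:,:2].astype(np.float32)*1000))
E
```

```text
[ 0.5031825  -0.39957637  0.26185756] [-6.56916144e-01  7.53963607e-01 -2.29008394e-04  7.83192640e-05] 3.45 [0.68171098 0.09495702 0.2112722 ]
cover [([0.5081, -0.395, 0.0008], 0.6)]
cover_handle [([0.5079, -0.3991, 0.0423], 0.78)]
cov 12519 0.01119834539715081 ((506.40692138671875, -398.14324951171875), (140.752197265625, 120.20887756347656), 81.54863739013672)
han 1108 0.0508752617878768 ((506.0637512207031, -398.64056396484375), (91.91102600097656, 11.701952934265137), 81.77355194091797)
```

View pics/w2.png

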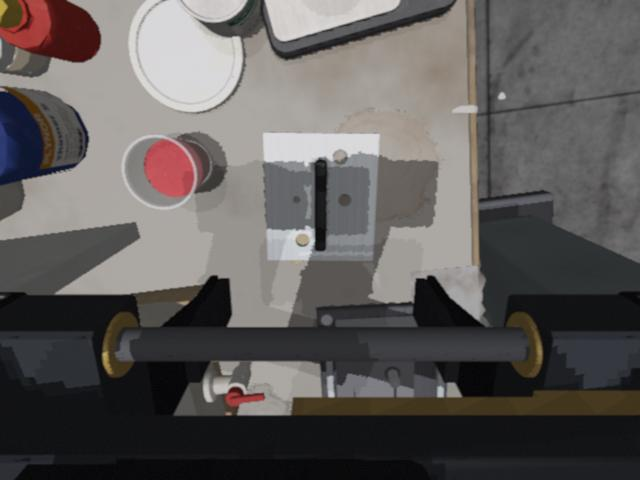

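```bash
python3 - <<'E'
from h import *
f=np.load('w2.npz');P,T,K=wcloud(f['d'],f['p'],f['q'])
Z=P[...,2];X=P[...,0];Y=P[...,1];ok=f['d']>0
v,u=np.mgrid[:480,:640]
for z in (.03,.06,.09):
  m=ok&(Z>z)&(Z<.2)&(v<275)&(X>.54)&(X<.64)&(Y>-.5)
  if m.sum(): print(z,m.sum(),P[m].min(0),P[m].max(0))
m=ok&(v<275)&(X>.5)&(X<.66)&(Y>-.47)&(Y<-.33)&(Z>.03); m&=~((X<.53)); print('cup',m.sum(),P[m].min(0) if m.sum() else '',P[m].max(0)if m.sum() else '')
f=np.load('w1.npz');P1,_,_=wcloud(f['d'],f['p'],f['q']);Z=P1[...,2]
m=(f['d']>0)&(Z>.09)&(Z<.15)&(P1[...,0]>.57)&(P1[...,0]<.64)&(P1[...,1]<-.1);print('tap',P1[m].min(0),P1[m].max(0))
# hole centers
a=atz(340,156.5,.0105,T,K);b=atz(303,240,.0105,T,K);print(a,b,(a+b)/2,np.linalg.norm(a-b),np.degrees(np.arctan2(*(b-a)[1::-1]))-66.5)
E
```

```text
0.03 1796 [ 0.60774266 -0.48840008  0.03028475] [ 0.63999978 -0.42316767  0.08264273]
0.06 588 [ 0.60774266 -0.48840008  0.06012547] [ 0.63997765 -0.42316767  0.08264273]
cup 2585 [ 0.60774266 -0.46999639  0.0303967 ] [ 0.65999711 -0.42291702  0.08264273]
tap [ 0.58487832 -0.2404182   0.09049452] [ 0.62402067 -0.22111119  0.10988246]
[ 0.47896723 -0.4410911   0.0105    ] [ 0.53146494 -0.35530302  0.0105    ] [ 0.50521608 -0.39819706  0.0105    ] 0.10057635651826416 -7.964404300578153
```

Call:
servo_tool([
  {"offset":[-0.1,-0.3,4],"rotation":[0,0,0.005]},
  {"offset":[0,0,5],"rotation":[0,0,0]},
  {"offset":[0,0,5],"rotation":[0,0,0]},
  {"offset":[0,0,4],"rotation":[0,0,0]},
  {"offset":[0,0,2.5],"rotation":[0,0,0]},
  {"offset":[0,0,1.5],"rotation":[0,0,0]},
  {"offset":[0,0,0.5],"rotation":[0,0,0]},
  {"offset":[0,0,0],"rotation":[0,0,0]},
])

```text
time: 4.6
position: [0.5066, -0.3996, 0.0373]
tcp_rot: [-0.654, 0.756, -0.001, 0.0]
contact_force: [0.1, -0.8, 0.4]
grip_width: 0.087
```

Call:
servo_tool([
  {"offset":[0,0,0],"rotation":[0,0,0]},
  {"offset":[0,0,0],"rotation":[0,0,0]},
  {"offset":[0,0,0],"rotation":[0,0,0]},
  {"offset":[0,0,0],"rotation":[0,0,0]},
  {"offset":[0,0,0],"rotation":[0,0,0]},
  {"offset":[0,0,0],"rotation":[0,0,0]},
], jaw=0, force=40)

```text
time: 5.35
position: [0.5061, -0.3994, 0.0365]
tcp_rot: [-0.654, 0.756, 0.0, -0.0]
contact_force: [-0.3, -1.0, -0.0]
grip_width: 0.035
```

Call:
servo_tool([
  {"offset":[0,0,0],"rotation":[0,0,0]},
  {"offset":[0,0,0],"rotation":[0,0,0]},
  {"offset":[0,0,0],"rotation":[0,0,0]},
  {"offset":[0,0,0],"rotation":[0,0,0]},
  {"offset":[0,0,0],"rotation":[0,0,0]},
])

```text
time: 5.98
position: [0.5055, -0.3993, 0.0365]
tcp_rot: [-0.654, 0.757, 0.001, -0.0]
contact_force: [-2.7, 1.1, 1.5]
grip_width: 0.0113
```

Call:
servo_tool([
  {"offset":[0,0,-0.5],"rotation":[0,0,0]},
  {"offset":[0,0,-1],"rotation":[0,0,0]},
  {"offset":[0,0,-2],"rotation":[0,0,0]},
  {"offset":[0,0,-3],"rotation":[0,0,0]},
  {"offset":[0,0,-3],"rotation":[0,0,0]},
  {"offset":[0,0,-3],"rotation":[0,0,0]},
  {"offset":[0,0,-2],"rotation":[0,0,0]},
  {"offset":[0,0,0],"rotation":[0,0,0]},
  {"offset":[0,0,0],"rotation":[0,0,0]},
])

```text
time: 7.1
position: [0.5053, -0.3987, 0.18]
tcp_rot: [-0.654, 0.757, 0.001, -0.0]
contact_force: [-0.4, -0.3, -6.1]
grip_width: 0.0116
```

```bash
python3 - <<'E'
from h import *
s=r.sense(); print(s)
im,d=save('wrist','w3.png'); np.savez('w3.npz',im=im,d=d,p=s['position'],q=s['tcp_rot'])
save('scene','s3.png')
P,T,K=wcloud(d,s['position'],s['tcp_rot']);X,Y,Z=P[...,0],P[...,1],P[...,2];ok=d>0
p=s['position']; z0=p[2]-.037
m=ok&(abs(Z-z0-.01)<.012)&(abs(X-p[0])<.1)&(abs(Y-p[1])<.1)
print('cov',m.sum(),np.median(Z[m]),cv2.minAreaRect(P[m][:,:2].astype(np.float32)*1000))
A=np.c_[P[m][:,:2],np.ones(m.sum())];print(np.linalg.lstsq(A,Z[m],rcond=None)[0])
E
```

```text
{'time': 7.1, 'joint_positions': array([-0.41753989,  0.45867476, -0.0204225 , -0.00119418, -1.09434246,
        0.27264002]), 'dq': array([-0.00118585,  0.01393692, -0.01053681,  0.00113069, -0.00340808,
        0.00077976]), 'joint_efforts': array([ 2.34181312e-02, -4.70602906e+01,  2.10464627e+01,  5.07812306e+00,
        1.18393432e-01,  9.32491530e-04]), 'position': array([ 0.50531851, -0.39865111,  0.18004117]), 'tcp_rot': array([-6.53858396e-01,  7.56615603e-01,  1.42162549e-03, -8.36772267e-05]), 'contact_force': array([-0.43218149, -0.25359262, -6.11739073]), 'wrist_torque': array([-0.00715995,  0.06068999,  0.00928128]), 'grip_width': 0.011556584552926758}
cov 33308 0.15463507823760167 ((506.15313720703125, -399.5948791503906), (137.22979736328125, 120.70957946777344), 81.66864013671875)
[0.00023011 0.00430047 0.15629015]
```

View pics/w3.png

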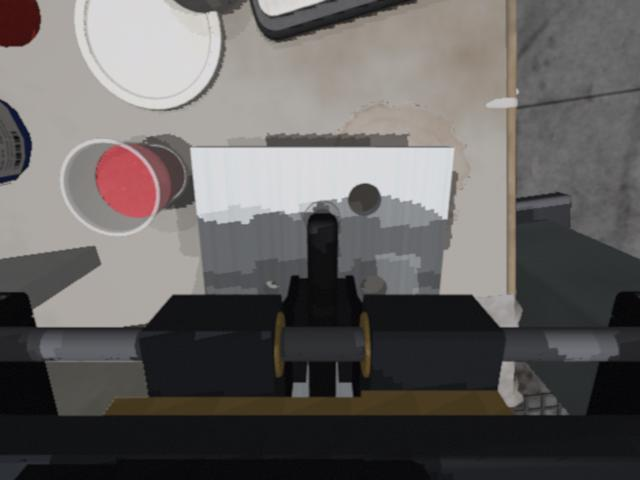

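Call:
servo_tool([
  {"offset":[0,0,0],"rotation":[0,0,-0.063]},
  {"offset":[-2,0.4,0],"rotation":[0,0,0]},
  {"offset":[-4,0.8,0],"rotation":[0,0,0]},
  {"offset":[-4.5,0.95,0],"rotation":[0,0,0]},
  {"offset":[-4.5,0.95,0],"rotation":[0,0,0]},
  {"offset":[-4.5,0.95,0],"rotation":[0,0,0]},
  {"offset":[-3,0.6,0],"rotation":[0,0,0]},
  {"offset":[-2,0.4,0],"rotation":[0,0,0]},
  {"offset":[0,0,0],"rotation":[0,0,0]},
  {"offset":[0,0,0],"rotation":[0,0,0]},
])

```text
time: 8.45
position: [0.4758, -0.1513, 0.1813]
tcp_rot: [-0.678, 0.735, 0.0, -0.0]
contact_force: [0.3, -0.4, -6.0]
grip_width: 0.0114
```

```bash
cat > chk.py <<'E'
from h import *
import sys
from h import R
s=r.sense(); p=s['position'];M=R.from_quat(s['tcp_rot']).as_matrix()
print(s['time'],p,'tool x',M[:,0],'z',M[:,2],'yaw',np.degrees(np.arctan2(-M[0,0]*-1,-M[1,0])),s['contact_force'],s['wrist_torque'])
im,d=save('wrist',sys.argv[1]); save('scene','s_'+sys.argv[1])
np.savez('last.npz',im=im,d=d,p=p,q=s['tcp_rot'])
E
python3 chk.py w4.png
```

```text
8.45 [ 0.47580399 -0.15132799  0.18127831] tool x [-8.17921077e-02 -9.96649376e-01  2.70054871e-04] z [-4.87543575e-04 -2.30951447e-04 -9.99999854e-01] yaw -4.6915837682695525 [ 0.30032939 -0.40397651 -5.97812382] [-0.00056719  0.00673233 -0.01582164]
```

View pics/w4.png

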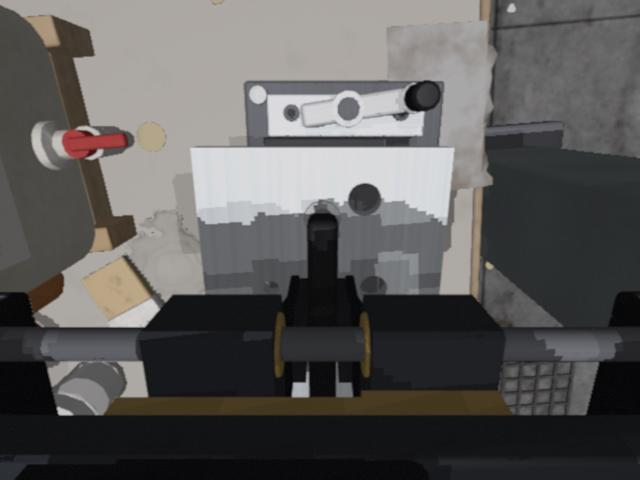

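```bash
python3 - <<'E'
from h import *
f=np.load('last.npz');im=f['im'];P,T,K=wcloud(f['d'],f['p'],f['q'])
print(P[170:180,250:300,2].mean(),P[160:250,420:440,2].mean())
a=atz(365,199,.1552,T,K);print(a, 'hole rel tcp',a-f['p'],'to stud',np.array([.45145,-.1922])-a[:2])
cv2.imwrite('pics/w4c.png',cv2.resize(im[140:300,190:460],None,fx=2.9,fy=2.9)[:,:,::-1])
# expected rel vector for cover centre= tcp
c=np.radians(-4.69);print(np.array([[np.cos(c),-np.sin(c)],[np.sin(c),np.cos(c)]])@[-.02,-.046])
E
```

```text
0.15673739715352772 0.15665710487132703
[ 0.45238532 -0.19493279  0.1552    ] hole rel tcp [-0.02341867 -0.0436048  -0.02607831] to stud [-0.00093532  0.00273279]
[-0.0236942  -0.04421069]
```

View pics/w4c.png

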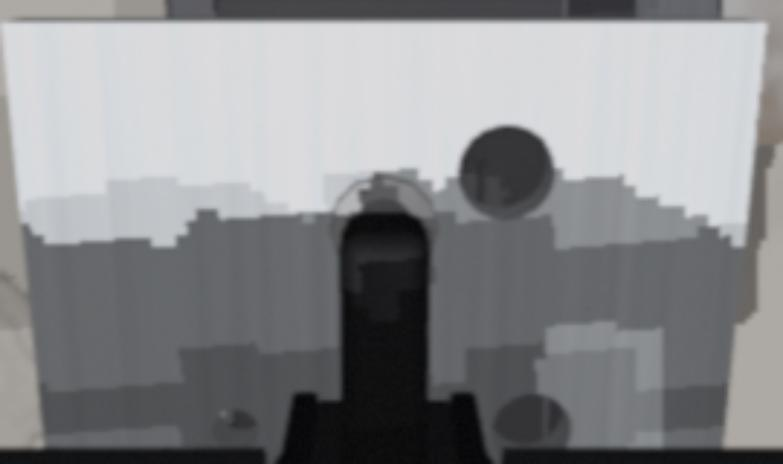

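Call:
servo_tool([
  {"offset":[-0.2,0.1,1],"rotation":[0,0,0]},
  {"offset":[0,0,2],"rotation":[0,0,0]},
  {"offset":[0,0,2],"rotation":[0,0,0]},
  {"offset":[0,0,1.5],"rotation":[0,0,0]},
  {"offset":[0,0,0.8],"rotation":[0,0,0]},
  {"offset":[0,0,0.3],"rotation":[0,0,0]},
  {"offset":[0,0,0],"rotation":[0,0,0]},
  {"offset":[0,0,0],"rotation":[0,0,0]},
  {"offset":[0,0,0],"rotation":[0,0,0]},
])

```text
time: 9.68
position: [0.4753, -0.149, 0.106]
tcp_rot: [-0.678, 0.735, -0.0, 0.0]
contact_force: [0.4, -0.5, -7.0]
grip_width: 0.0115
```

```bash
python3 chk.py w5.png
```

```text
9.675 [ 0.47528361 -0.14902393  0.10603166] tool x [-8.18602757e-02 -9.96643813e-01 -7.09256237e-05] z [ 1.06128462e-03 -1.60051842e-05 -9.99999437e-01] yaw -4.695502484377169 [ 0.38732078 -0.45117715 -6.98439547] [-0.01926494  0.00713102  0.01734408]
```

View pics/w5.png

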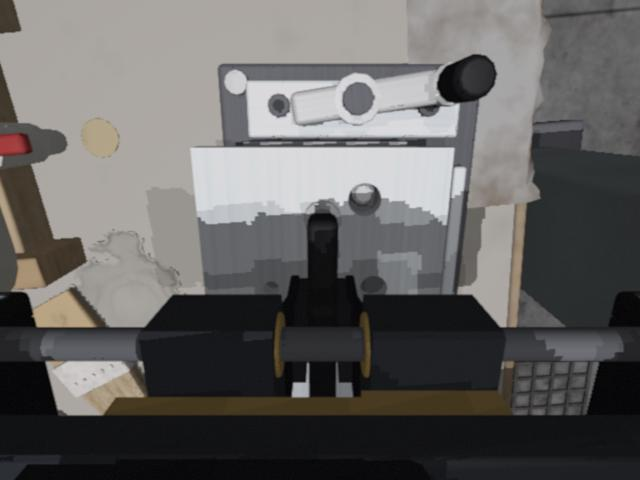

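View pics/s_w5.png

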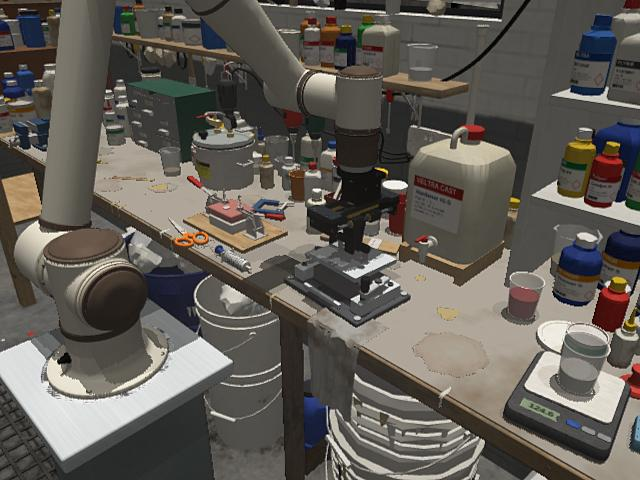

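```bash
python3 - <<'E'
from h import *
f=np.load('last.npz');im=f['im'];P,T,K=wcloud(f['d'],f['p'],f['q'])
print(P[170:180,250:300,2].mean())
h=atz(365,199,.0797,T,K)
for v in (192,194,196):
  s=atz(364,v,.062,T,K);print((s-h)[:2])
print(np.round(P[184:214:3,355:376:4,2],4))
cv2.imwrite('pics/w5c.png',cv2.resize(im[170:230,330:400],None,fx=8,fy=8,interpolation=3)[:,:,::-1])
E
```

```text
0.08154275915000064
[-1.41747690e-03  5.05594099e-05]
[-0.00136547  0.0011052 ]
[-0.0013133   0.00216317]
[[0.0808 0.062  0.0625 0.0614 0.0805 0.0811]
 [0.061  0.0628 0.0647 0.0632 0.0611 0.0444]
 [0.063  0.0636 0.0627 0.0641 0.0635 0.0439]
 [0.064  0.0628 0.0636 0.0616 0.0624 0.0429]
 [0.0641 0.0622 0.0624 0.0625 0.0628 0.0428]
 [0.0618 0.0626 0.0637 0.0624 0.0598 0.0421]
 [0.0441 0.0623 0.0621 0.0611 0.0429 0.0435]
 [0.0428 0.0436 0.0428 0.0435 0.0421 0.0721]
 [0.0425 0.0442 0.0436 0.0423 0.0434 0.0775]
 [0.0743 0.0718 0.041  0.0734 0.0767 0.0811]]
```

View pics/w5c.png

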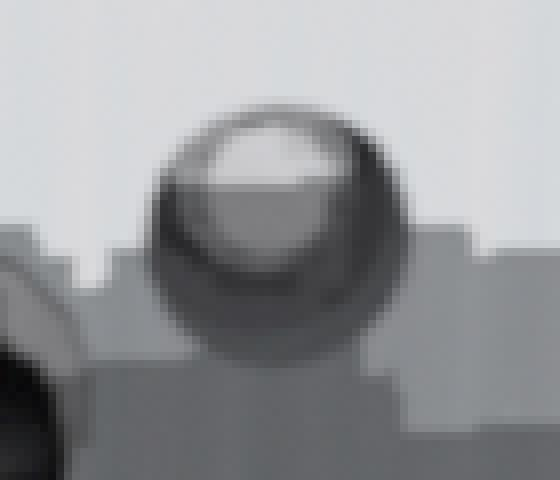

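Call:
servo_tool([
  {"offset":[-0.08,0.1,0.2],"rotation":[0,0,0]},
  {"offset":[0,0,0.2],"rotation":[0,0,0]},
  {"offset":[0,0,0.2],"rotation":[0,0,0]},
  {"offset":[0,0,0.1],"rotation":[0,0,0]},
  {"offset":[0,0,0.1],"rotation":[0,0,0]},
  {"offset":[0,0,0],"rotation":[0,0,0]},
])

```text
time: 10.52
position: [0.474, -0.1481, 0.0975]
tcp_rot: [-0.678, 0.736, 0.0, -0.0]
contact_force: [0.2, 0.7, -6.7]
grip_width: 0.0117
```

Call:
servo_tool([
  {"offset":[0,0,0.1],"rotation":[0,0,0]},
  {"offset":[0,0,0.1],"rotation":[0,0,0]},
  {"offset":[0,0,0],"rotation":[0,0,0]},
])

```text
time: 10.9
position: [0.4739, -0.1481, 0.0954]
tcp_rot: [-0.678, 0.735, 0.0, -0.0]
contact_force: [0.6, -0.3, -6.3]
grip_width: 0.0116
```

Call:
servo_tool([
  {"offset":[0,0,0.2],"rotation":[0,0,0]},
  {"offset":[0,0,0.2],"rotation":[0,0,0]},
  {"offset":[0,0,0.2],"rotation":[0,0,0]},
  {"offset":[0,0,0],"rotation":[0,0,0]},
])

```text
time: 11.4
position: [0.4739, -0.1481, 0.0893]
tcp_rot: [-0.678, 0.736, 0.0, -0.0]
contact_force: [0.6, -0.7, -5.4]
grip_width: 0.0113
```

Call:
servo_tool([
  {"offset":[0,0,0.2],"rotation":[0,0,0]},
  {"offset":[0,0,0.2],"rotation":[0,0,0]},
  {"offset":[0,0,0.2],"rotation":[0,0,0]},
  {"offset":[0,0,0.1],"rotation":[0,0,0]},
  {"offset":[0,0,0],"rotation":[0,0,0]},
])

```text
time: 12.02
position: [0.474, -0.1482, 0.0825]
tcp_rot: [-0.678, 0.735, 0.0, -0.0]
contact_force: [-0.1, -0.5, -6.6]
grip_width: 0.0114
```

Call:
servo_tool([
  {"offset":[0,0,0.1],"rotation":[0,0,0]},
  {"offset":[0,0,0.1],"rotation":[0,0,0]},
  {"offset":[0,0,0.1],"rotation":[0,0,0]},
  {"offset":[0,0,0],"rotation":[0,0,0]},
])

```text
time: 12.52
position: [0.474, -0.1481, 0.0794]
tcp_rot: [-0.678, 0.736, 0.0, -0.0]
contact_force: [-0.5, -0.5, -6.8]
grip_width: 0.0113
```

Call:
servo_tool([
  {"offset":[0,0,0.05],"rotation":[0,0,0]},
  {"offset":[0,0,0.05],"rotation":[0,0,0]},
  {"offset":[0,0,0],"rotation":[0,0,0]},
])

```text
time: 12.9
position: [0.4741, -0.1481, 0.0785]
tcp_rot: [-0.678, 0.735, 0.0, -0.0]
contact_force: [-0.8, -0.1, -5.6]
grip_width: 0.0115
```

Call:
servo_tool([
  {"offset":[0,0,0.05],"rotation":[0,0,0]},
  {"offset":[0,0,0.05],"rotation":[0,0,0]},
  {"offset":[0,0,0],"rotation":[0,0,0]},
])

```text
time: 13.28
position: [0.4742, -0.1482, 0.0784]
tcp_rot: [-0.678, 0.735, -0.0, 0.0]
contact_force: [-3.4, 1.7, 4.7]
grip_width: 0.0117
```

Call:
servo_tool([
  {"offset":[0,0,0],"rotation":[0,0,0]},
  {"offset":[0,0,0],"rotation":[0,0,0]},
  {"offset":[0,0,0],"rotation":[0,0,0]},
  {"offset":[0,0,0],"rotation":[0,0,0]},
], jaw=4)

```text
time: 13.78
position: [0.4743, -0.1482, 0.0775]
tcp_rot: [-0.678, 0.735, -0.0, 0.0]
contact_force: [-0.0, 0.8, 0.4]
grip_width: 0.0379
```

Call:
servo_tool([
  {"offset":[0,0,-1],"rotation":[0,0,0]},
  {"offset":[0,0,-3],"rotation":[0,0,0]},
  {"offset":[0,0,-4],"rotation":[0,0,0]},
  {"offset":[0,0,-5],"rotation":[0,0,0]},
  {"offset":[0,0,-5],"rotation":[0,0,0]},
  {"offset":[2,0,-3],"rotation":[0,0,0]},
  {"offset":[0,0,0],"rotation":[0,0,0]},
  {"offset":[0,0,0],"rotation":[0,0,0]},
], jaw=0)

```text
time: 14.78
position: [0.4717, -0.1678, 0.287]
tcp_rot: [-0.677, 0.736, 0.001, -0.0]
contact_force: [0.1, 1.4, -0.6]
grip_width: 0.0004
```

```bash
python3 chk.py w6.png; python3 - <<'E'
from h import *
f=np.load('last.npz');im=f['im'];P,T,K=wcloud(f['d'],f['p'],f['q'])
X,Y,Z=P[...,0],P[...,1],P[...,2];ok=f['d']>0
m=ok&(abs(Z-.052)<.006)&(abs(X-.475)<.08)&(abs(Y+.148)<.078)
n,l,st,ce=cv2.connectedComponentsWithStats(m.astype(np.uint8)); m=l==1+np.argmax(st[1:,4])
print('cov',m.sum(),np.median(Z[m]),cv2.minAreaRect(P[m][:,:2].astype(np.float32)*1000))
A=np.c_[P[m][:,:2],np.ones(m.sum())];print(np.linalg.lstsq(A,Z[m],rcond=None)[0])
m=ok&(Z>.087)&(Z<.103)&(X>.36)&(X<.55)&(Y>-.3)&(Y<0)
n,l,st,ce=cv2.connectedComponentsWithStats(m.astype(np.uint8))
for i in range(1,n):
    if st[i,4]>15: print('knob',ce[i],st[i,4],P[l==i].mean(0),(P[l==i].max(0)+P[l==i].min(0))/2)
for n in ['latch_left_knob','latch_right_knob','latch_left_pivot','latch_right_pivot']:
    print(n,[(np.round(o['at'],4).tolist(),round(o['conf'],2)) for o in r.place_of(n,'wrist')[:3]])
E
```

```text
14.775 [ 0.47170127 -0.16782666  0.28697717] tool x [-8.23891785e-02 -9.96600013e-01 -6.61911660e-04] z [-1.12823569e-03  7.57440749e-04 -9.99999077e-01] yaw -4.725910123065521 [ 0.07519161  1.35571358 -0.60256118] [ 0.00937175  0.05672325 -0.00592569]
cov 12901 0.05324176622289023 ((475.15203857421875, -147.30052185058594), (140.36647033691406, 120.12640380859375), 85.24131774902344)
[-0.00062606  0.00109961  0.05370182]
knob [388.14956012 122.88856305] 341 [ 0.40799881 -0.24142872  0.09508929] [ 0.40753999 -0.24126529  0.09285497]
knob [320.47723133 228.41803279] 1098 [ 0.47495401 -0.14964565  0.09286873] [ 0.47528798 -0.1478137   0.0920775 ]
latch_left_knob []
latch_right_knob [([0.4037, -0.2439, 0.0782], 0.84)]
latch_left_pivot [([0.4585, -0.1445, 0.0613], 0.38), ([0.4558, -0.1442, 0.0443], 0.27)]
latch_right_pivot [([0.4526, -0.2379, 0.0562], 0.84)]
```

View pics/w6.png

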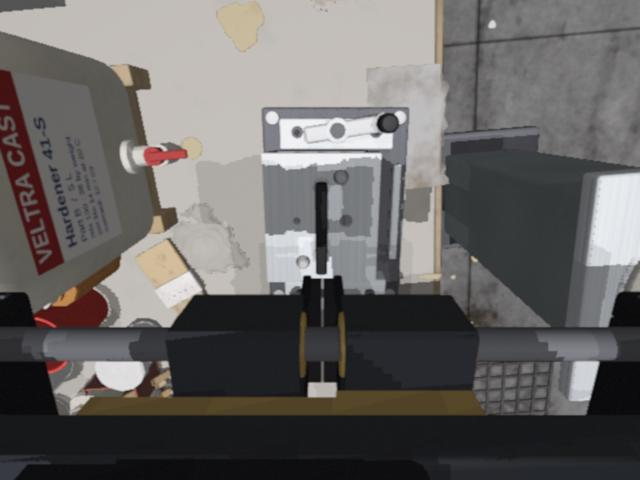

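Call:
servo_tool([
  {"offset":[2.6,1.9,3],"rotation":[0,0,0]},
  {"offset":[2.6,1.9,3],"rotation":[0,0,0]},
  {"offset":[2.65,1.96,3],"rotation":[0,0,0]},
  {"offset":[0,0,4],"rotation":[0,0,0]},
  {"offset":[0,0,2],"rotation":[0,0,0]},
  {"offset":[0,0,0],"rotation":[0,0,0]},
  {"offset":[0,0,0],"rotation":[0,0,0]},
], jaw=3.6)

```text
time: 15.95
position: [0.4094, -0.2417, 0.1383]
tcp_rot: [-0.678, 0.735, -0.001, 0.0]
contact_force: [-0.2, -0.6, 0.4]
grip_width: 0.0362
```

```bash
python3 chk.py w7.png;python3 - <<'E'
from h import *
f=np.load('w1.npz');P,T,K=wcloud(f['d'],f['p'],f['q']);X,Y,Z=P[...,0],P[...,1],P[...,2]
for c in [(.4523,-.238),(.4673,-.0546)]:
  m=(np.hypot(X-c[0],Y-c[1])<.02)&(f['d']>0); print(m.sum(),Z[m].max() if m.sum() else 0)
f=np.load('last.npz');P,T,K=wcloud(f['d'],f['p'],f['q']);X,Y,Z=P[...,0],P[...,1],P[...,2]
m=(f['d']>0)&(Z>.09)&(Z<.099)&(np.hypot(X-.408,Y+.241)<.02);print(m.sum(),P[m].mean(0),(P[m].max(0)+P[m].min(0))/2)
E
```

```text
15.95 [ 0.40942586 -0.24172992  0.13833806] tool x [-8.12798895e-02 -9.96691165e-01  5.48992710e-04] z [ 1.33829493e-03 -6.59952236e-04 -9.99998887e-01] yaw -4.6621383158879475 [-0.15389855 -0.55309126  0.44207952] [-0.00110636 -0.02661124  0.0604276 ]
21061 0.40674190500839236
808 0.07266458598440939
762 [ 0.40717098 -0.24304082  0.09510738] [ 0.40710903 -0.24175622  0.09386966]
```

View pics/w7.png

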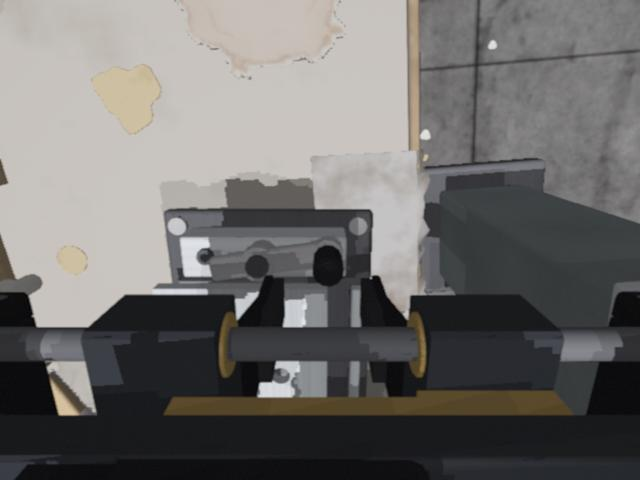

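View pics/s_w7.png

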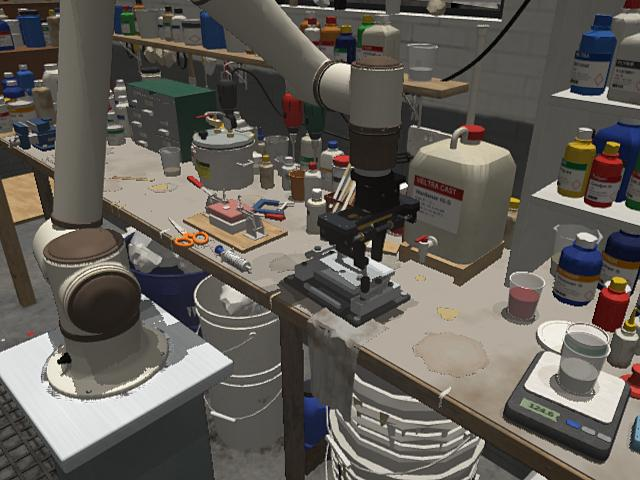

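Call:
servo_tool([
  {"offset":[0.1,0.2,1],"rotation":[0,0,0]},
  {"offset":[0,0,2],"rotation":[0,0,0]},
  {"offset":[0,0,1.5],"rotation":[0,0,0]},
  {"offset":[0,0,0.5],"rotation":[0,0,0]},
  {"offset":[0,0,0],"rotation":[0,0,0]},
])

```text
time: 16.68
position: [0.4065, -0.2424, 0.0875]
tcp_rot: [-0.678, 0.735, 0.0, -0.0]
contact_force: [0.1, -0.1, -0.6]
grip_width: 0.0357
```

Call:
servo_tool([
  {"offset":[0,0,0],"rotation":[0,0,0]},
  {"offset":[0,0,0],"rotation":[0,0,0]},
  {"offset":[0,0,0],"rotation":[0,0,0]},
  {"offset":[0,0,0],"rotation":[0,0,0]},
], jaw=0, force=12)

```text
time: 17.18
position: [0.4063, -0.2425, 0.0879]
tcp_rot: [-0.678, 0.735, 0.0, -0.0]
contact_force: [-2.6, 1.3, 4.1]
grip_width: 0.0172
```

```bash
python3 - <<'E'
import numpy as np
def arc(a0,a1,n,rad=.045,yaw=-4.69):
    a=np.radians(np.linspace(a0,a1,n+1));p=np.c_[np.cos(a),np.sin(a)]*rad*100;d=np.diff(p,axis=0)
    c=np.radians(yaw);tx=np.array([np.sin(c),-np.cos(c)]);ty=np.array([-np.cos(c),-np.sin(c)])
    return np.round(np.c_[d@tx,d@ty],2)
print(arc(185.5,271,11).tolist())
print(arc(-4,91,12).tolist())
E
```

```text
[[0.59, -0.15], [0.57, -0.23], [0.53, -0.3], [0.48, -0.37], [0.43, -0.43], [0.37, -0.49], [0.3, -0.53], [0.22, -0.57], [0.14, -0.59], [0.06, -0.61], [-0.02, -0.61]]
[[-0.62, 0.05], [-0.61, 0.14], [-0.58, 0.22], [-0.55, 0.3], [-0.5, 0.37], [-0.45, 0.43], [-0.38, 0.49], [-0.31, 0.54], [-0.23, 0.58], [-0.15, 0.6], [-0.07, 0.62], [0.02, 0.62]]
```

Call:
servo_tool([
  {"offset":[0.59,-0.15,0],"rotation":[0,0,0]},
  {"offset":[0.57,-0.23,0],"rotation":[0,0,0]},
  {"offset":[0.53,-0.3,0],"rotation":[0,0,0]},
  {"offset":[0.48,-0.37,0],"rotation":[0,0,0]},
  {"offset":[0.43,-0.43,0],"rotation":[0,0,0]},
  {"offset":[0.37,-0.49,0],"rotation":[0,0,0]},
])

```text
time: 17.92
position: [0.4174, -0.2743, 0.0873]
tcp_rot: [-0.678, 0.735, 0.005, -0.005]
contact_force: [-13.6, -6.0, 10.5]
grip_width: 0.0176
```

Call:
servo_tool([
  {"offset":[0.3,-0.53,0],"rotation":[0,0,0]},
  {"offset":[0.22,-0.57,0],"rotation":[0,0,0]},
  {"offset":[0.14,-0.59,0],"rotation":[0,0,0]},
  {"offset":[0.06,-0.61,0],"rotation":[0,0,0]},
  {"offset":[0,-0.6,0],"rotation":[0,0,0]},
  {"offset":[0,0,0],"rotation":[0,0,0]},
  {"offset":[0,0,0],"rotation":[0,0,0]},
])

```text
time: 18.8
position: [0.4478, -0.2839, 0.0868]
tcp_rot: [-0.677, 0.736, 0.003, -0.003]
contact_force: [-7.8, -4.3, 4.4]
grip_width: 0.0173
```

Call:
servo_tool([
  {"offset":[-0.05,-0.4,0],"rotation":[0,0,0]},
  {"offset":[-0.05,-0.3,0],"rotation":[0,0,0]},
  {"offset":[0,0,0],"rotation":[0,0,0]},
  {"offset":[0,0,0],"rotation":[0,0,0]},
])

```text
time: 19.3
position: [0.4482, -0.2838, 0.0865]
tcp_rot: [-0.677, 0.736, 0.009, -0.008]
contact_force: [-20.7, -8.7, 12.9]
grip_width: 0.0179
```

Call:
servo_tool([
  {"offset":[0.05,0.6,0],"rotation":[0,0,0]},
  {"offset":[0,0,0],"rotation":[0,0,0]},
  {"offset":[0,0,0],"rotation":[0,0,0]},
], jaw=3.6)

```text
time: 19.68
position: [0.4542, -0.2829, 0.0877]
tcp_rot: [-0.678, 0.735, -0.001, 0.0]
contact_force: [-0.0, 0.1, -0.7]
grip_width: 0.0344
```

Call:
servo_tool([
  {"offset":[0,0,-1],"rotation":[0,0,0]},
  {"offset":[0,0,-3],"rotation":[0,0,0]},
  {"offset":[0,0,-4],"rotation":[0,0,0]},
  {"offset":[0,0,-5],"rotation":[0,0,0]},
  {"offset":[0,0,-5],"rotation":[0,0,0]},
  {"offset":[0,0,0],"rotation":[0,0,0]},
  {"offset":[0,0,0],"rotation":[0,0,0]},
])

```text
time: 20.55
position: [0.453, -0.2823, 0.2677]
tcp_rot: [-0.678, 0.735, -0.0, 0.0]
contact_force: [0.1, 0.9, -1.0]
grip_width: 0.036
```

```bash
python3 chk.py w8.png;python3 - <<'E'
from h import *
f=np.load('last.npz');P,T,K=wcloud(f['d'],f['p'],f['q']);X,Y,Z=P[...,0],P[...,1],P[...,2]
m=(f['d']>0)&(Z>.09)&(Z<.099)&(np.hypot(X-.45,Y+.282)<.025);print('knob',m.sum(),P[m].mean(0),(P[m].max(0)+P[m].min(0))/2)
cv2.imwrite('pics/w8c.png',cv2.resize(f['im'][60:320,200:460],None,fx=2.3,fy=2.3)[:,:,::-1])
E
```

```text
20.55 [ 0.45304268 -0.28232015  0.26767601] tool x [-8.16991248e-02 -9.96656886e-01 -5.51248657e-04] z [ 5.82432273e-04  5.05353742e-04 -9.99999703e-01] yaw -4.686238889911502 [ 0.05404389  0.94918759 -0.95532345] [ 0.00396787  0.00471017 -0.05405036]
knob 310 [ 0.44848135 -0.28401258  0.09526569] [ 0.4486326  -0.28349317  0.09389561]
```

View pics/w8.png

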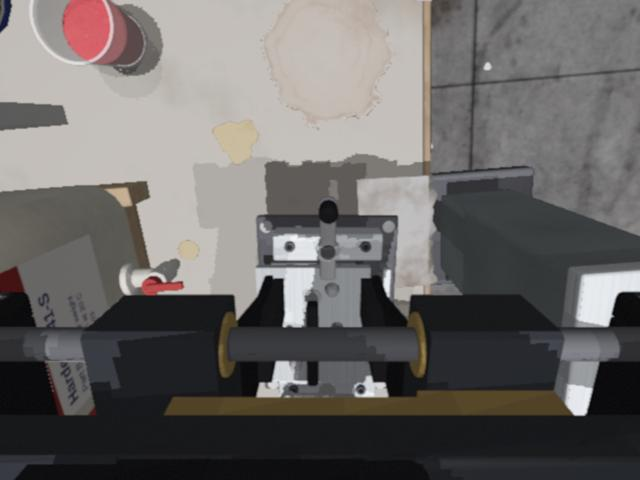

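```bash
python3 - <<'E'
from h import *
f=np.load('last.npz');P,T,K=wcloud(f['d'],f['p'],f['q']);X,Y,Z=P[...,0],P[...,1],P[...,2]
cv2.imwrite('pics/w8c.png',cv2.resize(f['im'][190:300,245:410],None,fx=4.8,fy=4.8,interpolation=3)[:,:,::-1])
ok=f['d']>0
m=ok&(Z>.060)&(Z<.0695)&(np.hypot(X-.4523,Y+.238)<.05);print('arm',m.sum(),cv2.minAreaRect(P[m][:,:2].astype(np.float32)*1000))
m=ok&(Z>.0695)&(Z<.078)&(np.hypot(X-.4523,Y+.238)<.02);print('boss',m.sum(),P[m].mean(0),(P[m].max(0)+P[m].min(0))/2)
m=ok&(Z>.035)&(Z<.0455)&(Y<-.222)&(abs(X-.45)<.07);print('cheek',m.sum(),cv2.minAreaRect(P[m][:,:2].astype(np.float32)*1000))
m=ok&(Z>.006)&(Z<.017)&(Y<-.15)&(abs(X-.45)<.12);print('bed',P[m].min(0),P[m].max(0))
m=ok&(Z>.048)&(Z<.0565)&(Y>-.225);print('cov',P[m].min(0),np.median(Z[m]))
E
```

```text
arm 957 ((451.85894775390625, -237.6540985107422), (99.13470458984375, 22.906463623046875), 85.51446533203125)
boss 134 [ 0.45209885 -0.2386667   0.0702784 ] [ 0.45233295 -0.2384968   0.07056151]
cheek 2106 ((453.81927490234375, -237.68809509277344), (31.415096282958984, 118.6155014038086), 89.87662506103516)
bed [ 0.33380957 -0.2957554   0.00600184] [ 0.53410381 -0.15081689  0.01699697]
cov [ 0.40997773 -0.22248247  0.04800691] 0.05334252785393101
```

View pics/w8c.png

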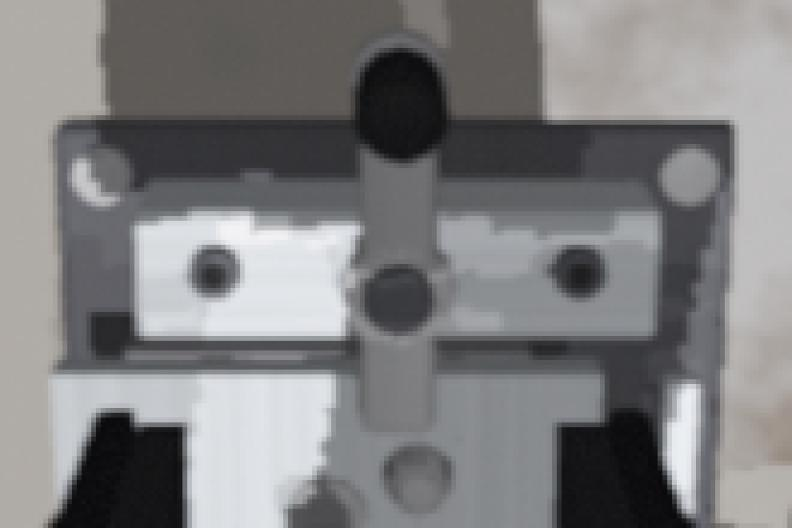

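Call:
servo_tool([
  {"offset":[-4,-0.3,0],"rotation":[0,0,0]},
  {"offset":[-5,-0.3,0],"rotation":[0,0,0]},
  {"offset":[-5,-0.3,0],"rotation":[0,0,0]},
  {"offset":[-4,-0.3,0],"rotation":[0,0,0]},
  {"offset":[0,0,0],"rotation":[0,0,0]},
  {"offset":[0,0,0],"rotation":[0,0,0]},
])

```text
time: 21.4
position: [0.4794, -0.1044, 0.2667]
tcp_rot: [-0.678, 0.735, 0.001, -0.001]
contact_force: [-0.5, 0.3, -1.0]
grip_width: 0.0359
```

```bash
python3 chk.py w9.png;python3 - <<'E'
from h import *
f=np.load('last.npz');P,T,K=wcloud(f['d'],f['p'],f['q']);X,Y,Z=P[...,0],P[...,1],P[...,2];ok=f['d']>0
m=ok&(Z>.09)&(Z<.099)&(np.hypot(X-.51,Y+.058)<.025);print('knob',m.sum(),P[m].mean(0),(P[m].max(0)+P[m].min(0))/2)
m=ok&(Z>.0695)&(Z<.078)&(np.hypot(X-.4673,Y+.0546)<.02);print('boss',m.sum(),P[m].mean(0),(P[m].max(0)+P[m].min(0))/2)
E
```

```text
21.4 [ 0.47944916 -0.10443771  0.26672632] tool x [-8.14864683e-02 -9.96674337e-01  4.70475538e-04] z [-2.00034881e-03 -3.08499178e-04 -9.99997952e-01] yaw -4.67401361417416 [-0.49499966  0.34561138 -0.95864108] [-0.02404379  0.04474402  0.02536619]
knob 280 [ 0.51141852 -0.06090395  0.09519812] [ 0.51169864 -0.05957384  0.09412582]
boss 127 [ 0.46700491 -0.05508728  0.07038344] [ 0.46692553 -0.05517959  0.07102347]
```

View pics/w9.png

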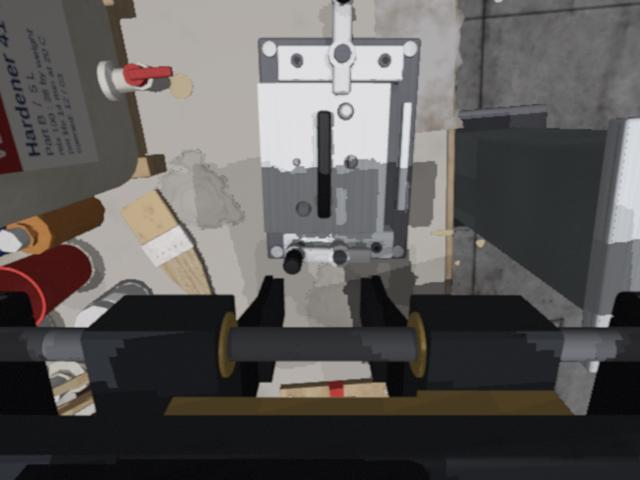

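Call:
servo_tool([
  {"offset":[-2.4,-1.4,2],"rotation":[0,0,0]},
  {"offset":[-2.3,-1.4,4],"rotation":[0,0,0]},
  {"offset":[0,0,5],"rotation":[0,0,0]},
  {"offset":[0,0,1.8],"rotation":[0,0,0]},
  {"offset":[0,0,0],"rotation":[0,0,0]},
  {"offset":[0,0,0],"rotation":[0,0,0]},
])

```text
time: 22.25
position: [0.5123, -0.0604, 0.1405]
tcp_rot: [-0.677, 0.736, -0.001, 0.001]
contact_force: [-0.0, 0.5, -0.4]
grip_width: 0.036
```

```bash
python3 chk.py w10.png;python3 - <<'E'
from h import *
f=np.load('last.npz');P,T,K=wcloud(f['d'],f['p'],f['q']);X,Y,Z=P[...,0],P[...,1],P[...,2];ok=f['d']>0
m=ok&(Z>.09)&(Z<.099)&(np.hypot(X-.51,Y+.058)<.025);print('knob',m.sum(),P[m].mean(0),(P[m].max(0)+P[m].min(0))/2)
E
```

```text
22.25 [ 0.51232497 -0.06042227  0.1405278 ] tool x [-8.27181808e-02 -9.96572977e-01 -6.97763498e-05] z [ 1.86722436e-03 -8.49683629e-05 -9.99998253e-01] yaw -4.7448241054266695 [-0.04670268  0.45450156 -0.42926823] [0.00578895 0.03637588 0.01678618]
knob 747 [ 0.5116308  -0.06117451  0.09511384] [ 0.51170047 -0.06012951  0.0938954 ]
```

View pics/w10.png

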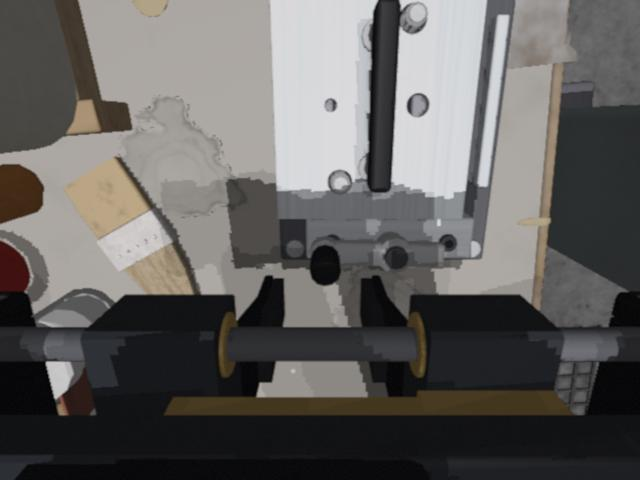

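Call:
servo_tool([
  {"offset":[0,0.05,1],"rotation":[0,0,0]},
  {"offset":[0,0,2],"rotation":[0,0,0]},
  {"offset":[0,0,1.5],"rotation":[0,0,0]},
  {"offset":[0,0,0.7],"rotation":[0,0,0]},
  {"offset":[0,0,0],"rotation":[0,0,0]},
])

```text
time: 22.98
position: [0.5109, -0.0598, 0.0871]
tcp_rot: [-0.678, 0.735, 0.0, -0.0]
contact_force: [0.6, 0.3, -0.4]
grip_width: 0.0364
```

Call:
servo_tool([
  {"offset":[0,0,0],"rotation":[0,0,0]},
  {"offset":[0,0,0],"rotation":[0,0,0]},
  {"offset":[0,0,0],"rotation":[0,0,0]},
  {"offset":[0,0,0],"rotation":[0,0,0]},
], jaw=0, force=12)

```text
time: 23.48
position: [0.5109, -0.0597, 0.088]
tcp_rot: [-0.678, 0.735, -0.0, 0.0]
contact_force: [-1.3, 1.0, 2.8]
grip_width: 0.0177
```

```bash
python3 - <<'E'
import numpy as np
def arc(a0,a1,n,rad=.045,yaw=-4.69):
    a=np.radians(np.linspace(a0,a1,n+1));p=np.c_[np.cos(a),np.sin(a)]*rad*100;d=np.diff(p,axis=0)
    c=np.radians(yaw);tx=np.array([np.sin(c),-np.cos(c)]);ty=np.array([-np.cos(c),-np.sin(c)])
    return np.round(np.c_[d@tx,d@ty],2)
print(arc(-7,88,12).tolist())
E
```

```text
[[-0.62, 0.02], [-0.61, 0.1], [-0.59, 0.19], [-0.56, 0.27], [-0.52, 0.34], [-0.47, 0.41], [-0.41, 0.47], [-0.34, 0.52], [-0.26, 0.56], [-0.18, 0.59], [-0.1, 0.61], [-0.01, 0.62]]
```

Call:
servo_tool([
  {"offset":[-0.62,0.02,0],"rotation":[0,0,0]},
  {"offset":[-0.61,0.1,0],"rotation":[0,0,0]},
  {"offset":[-0.59,0.19,0],"rotation":[0,0,0]},
  {"offset":[-0.56,0.27,0],"rotation":[0,0,0]},
  {"offset":[-0.52,0.34,0],"rotation":[0,0,0]},
  {"offset":[-0.47,0.41,0],"rotation":[0,0,0]},
  {"offset":[-0.41,0.47,0],"rotation":[0,0,0]},
])

```text
time: 24.35
position: [0.5002, -0.0183, 0.0881]
tcp_rot: [-0.678, 0.735, -0.002, 0.005]
contact_force: [9.2, 1.8, -4.0]
grip_width: 0.0175
```

Call:
servo_tool([
  {"offset":[-0.34,0.52,0],"rotation":[0,0,0]},
  {"offset":[-0.26,0.56,0],"rotation":[0,0,0]},
  {"offset":[-0.18,0.59,0],"rotation":[0,0,0]},
  {"offset":[-0.1,0.61,0],"rotation":[0,0,0]},
  {"offset":[0,0.6,0],"rotation":[0,0,0]},
  {"offset":[0,0,0],"rotation":[0,0,0]},
  {"offset":[0,0,0],"rotation":[0,0,0]},
])

```text
time: 25.22
position: [0.4714, -0.0059, 0.0885]
tcp_rot: [-0.678, 0.735, -0.001, 0.005]
contact_force: [3.2, 9.3, 3.5]
grip_width: 0.0174
```

Call:
servo_tool([
  {"offset":[0.3,0.3,0],"rotation":[0,0,0]},
  {"offset":[0,0.3,0],"rotation":[0,0,0]},
  {"offset":[0,0,0],"rotation":[0,0,0]},
  {"offset":[0,0,0],"rotation":[0,0,0]},
])

```text
time: 25.72
position: [0.4697, -0.0071, 0.0888]
tcp_rot: [-0.678, 0.735, -0.003, 0.009]
contact_force: [13.0, 9.7, -8.1]
grip_width: 0.0174
```

Stop reached (resistance rises, hardly any motion). Release the load, open, and rise to look.

Call:
servo_tool([
  {"offset":[0,-0.4,0],"rotation":[0,0,0]},
  {"offset":[0,0,0],"rotation":[0,0,0]},
  {"offset":[0,0,0],"rotation":[0,0,0]},
], jaw=3.6)

```text
time: 26.1
position: [0.4645, -0.0124, 0.0869]
tcp_rot: [-0.677, 0.736, 0.001, -0.001]
contact_force: [0.7, -0.7, 0.3]
grip_width: 0.0344
```

Call:
servo_tool([
  {"offset":[0,0,-1],"rotation":[0,0,0]},
  {"offset":[0,0,-3],"rotation":[0,0,0]},
  {"offset":[0,0,-5],"rotation":[0,0,0]},
  {"offset":[2,0,-5],"rotation":[0,0,0]},
  {"offset":[4,0,-6],"rotation":[0,0,0]},
  {"offset":[3,0,-2],"rotation":[0,0,0]},
  {"offset":[0,0,0],"rotation":[0,0,0]},
  {"offset":[0,0,0],"rotation":[0,0,0]},
])

```text
time: 27.1
position: [0.4582, -0.0965, 0.2989]
tcp_rot: [-0.677, 0.736, 0.001, -0.0]
contact_force: [-0.4, -0.7, -0.7]
grip_width: 0.0358
```

```bash
python3 chk.py w11.png;python3 - <<'E'
from h import *
f=np.load('last.npz');P,T,K=wcloud(f['d'],f['p'],f['q']);X,Y,Z=P[...,0],P[...,1],P[...,2];ok=f['d']>0
for c in [(.47,-.009),(.4485,-.2838)]:
  m=ok&(Z>.09)&(Z<.099)&(np.hypot(X-c[0],Y-c[1])<.025);print('knob',m.sum(),P[m].mean(0) if m.sum() else '')
m=ok&(Z>.048)&(Z<.0565)&(abs(Y+.148)<.074)&(abs(X-.475)<.07);print('cov',m.sum(),np.median(Z[m]),cv2.minAreaRect(P[m][:,:2].astype(np.float32)*1000))
A=np.c_[P[m][:,:2],np.ones(m.sum())];print(np.linalg.lstsq(A,Z[m],rcond=None)[0])
E
```

```text
27.1 [ 0.45816973 -0.09651616  0.29893231] tool x [-8.25548511e-02 -9.96586419e-01 -4.53928753e-04] z [-1.41228994e-03  5.72473798e-04 -9.99998839e-01] yaw -4.735434358940201 [-0.35188338 -0.65839538 -0.66299367] [0.0327775  0.01646402 0.01892532]
knob 223 [ 0.47065605 -0.0116614   0.09513482]
knob 0 
cov 13912 0.053157818297894455 ((475.2622375488281, -147.2567138671875), (138.882568359375, 120.26801300048828), 85.29463195800781)
[-0.00106658  0.00111401  0.05383486]
```

View pics/w11.png

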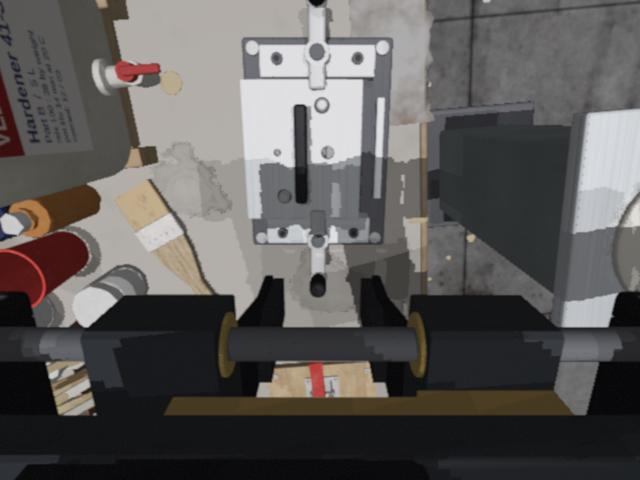

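View pics/s_w11.png

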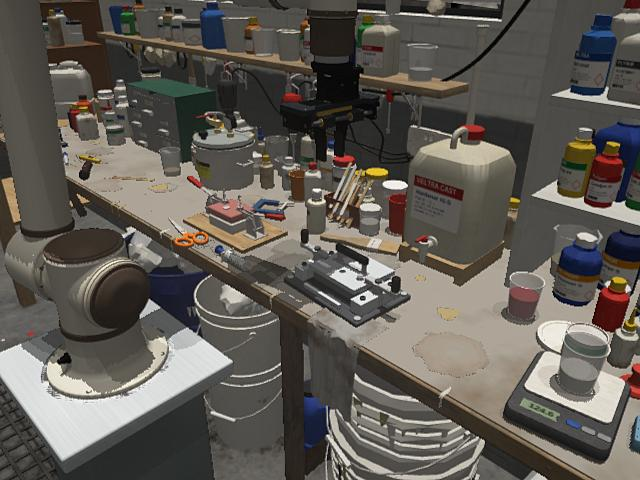

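```bash
python3 -c "
from workcell import r
print(r.sign_off())"
```

```text
the job is handed in; nothing more can be done
None
```

I set the cover on the mould block with both studs up through its corner holes. Then I swung both latches over it, let go and handed the job in at about 27 s.

**Cover:** The block stood about 15 mm toward the fixture's +x. I lowered the plate in small steps. The wrist force stayed near the plate's weight (about 6 N), except for about 10 N less load when it touched down, and no sideways search was needed. In the last wrist picture:
- The plate's top is at 53.2 mm; seated should be 52 mm, and the camera reads about 1 mm high.
- The tilt is about 0.001 rad, and the plate is square to the fixture within about 0.01 rad.
- It is roughly 15 mm off centre in x and under 1 mm off in y.

**Latches:** I gripped each knob and pushed until it met a hard stop, at about 13 N on the left and 20 N on the right.
- **Measured angle:** Both arms look square to their cheeks. From the knob and pivot positions, I measured about 1.57 rad from the fixture's x axis, not the listed 1.7.
- **How I read it:** I take this to be the stop, because the arms end where the task says they should when closed. If zero really lies along the fixture's x axis, the margin over the required 1.5 rad is only about 0.07 rad.

**Other things on the bench:** The pictures gave no sign that the syringe, G-clamp or bottle had been touched. I did not measure their positions again at the end. When I handed in, the gripper was open and well clear.

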